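# Tighten the lock ring of the thimble stand with its pin key

## Task

The brass lock ring on the base of the revolving thimble stand has come loose. Take the pin key whose two prongs are as far apart as the ring's two holes, drop both prongs into the holes until the key's bar sits down on the ring, and only then turn the ring clockwise (seen from above) as far as it will go. Let go and leave the key standing in the ring; leave the narrower key in its rack.

Things in the scene. Friction and masses are not known exactly. Their poses are not given: they have to be found in the camera images.
- key_mid (a point): Grip centre of the loose wide pin key (0.2 kg), upright in a fixed beech rack 34 mm high; lifts straight out. Steel bar 90 (x) x 22 (y) x 10 mm; wooden grip on it 44 (x) x 22 mm (y), top 66 mm over the bar's underside; two 8 mm prongs reach 17 mm below the bar at x = +-35 mm. Point is 40 mm over the bar's underside. z up. Pinch across y. Half turn about z: no difference.
- short_key_mid (a point): The same point of the narrower pin key, to be left in its rack. Same grip, height and materials, but its bar is only 52 mm long and its prongs 32 mm apart: it does not fit the ring.
- ring_mid (a point): Top centre of the brass ring, 40 mm over the table: 120 mm wide, 20 thick, on a fixed wooden base 156 mm wide. Through-holes about 22 mm square at x = +-35 mm of this frame, which turns with the ring; z up. Key seated: key_mid is 40 mm above this. Prongs have 7 mm play all round (key turns 0.2 rad before driving the ring). A rim lug at +y meets a steel post on the base at the stop.
- ring (a joint): Angle of the lock ring in rad: 0 as loose as it gets, growing as the ring turns clockwise seen from above, 0.8 at its stop. It starts between 0 and 0.2, stays where it is left and takes about 0.1 N m to turn.
Not all that is in view belongs to the job. Leave any pink or purple look-alike of the part that bears key_mid alone.

How it is judged:
By the outcome, as a careful person would: the job done as asked, in the order asked, and still so for the second after the job is handed in, with the robot touching nothing.
It also fails if it takes over 42 s, if anything falls off the work surface, if the arm or the gripper's body presses on something with over 40 N, if the wrist force passes 120 N, or if a joint passes its speed limit or range.

## Robot

A 6-joint arm with a two-finger parallel gripper is mounted at the origin on the work surface. World frame = base frame: x ahead of the robot, y to its left, z up, the work surface at z = 0. Lengths are in m, angles in degrees, forces in N, time in s.
With the tool pointing down it reaches from about 0.375 to 0.9 m from the base axis. Payload 3.1 kg.
Tool frame: the origin (TCP) lies on the centre line of the jaws, within the pads' length; the fingertips stand 25 mm ahead of it and the grasp point (between the pads) lies 6 mm ahead of it; z points along the fingers, y is the line along which they close (so a half turn about z gives the same grasp; the last joint's range is limited). The gripper opens to 87 mm and grips with 3 to 60 N. Pads are 19 mm wide; open, the fingers measure 117 mm over their backs; the gripper's body (75 mm by 190 mm) begins 51 mm behind the grasp point.
Start: joints at [61.392, 30.224, 82.088, -0, 67.689, -10.227], TCP at [0.197, 0.593, 0.248] pointing down, gripper open.
Joint ranges: [-176.69, 176.69], [-43.24, 126.21], [12.49, 139.97], [-82, 262], [0, 151.66], [-163.58, 163.58]. Speed limits (degrees/s): [159.86, 159.86, 180, 180, 180, 180].

## Interface

Orientations are given as a 3x3 rotation matrix whose columns are the frame's x, y, z axes.
In Python, from rig import bot, cams, models gives the robot as it stands. The module is installed in compiled form; this text tells all that it offers.
- The arm moves only by the shell command python3 -m handwheel 'ROWS' [OPENING]. ROWS is JSON, a list of rows, each a list of 6 numbers: the shift along the world's x, y, z each as a share of 1 m, from -1 to 1, then the turn, a rotation vector about the world's x, y, z each as a share of 2 rad, from -1 to 1. In form: [[dx, dy, dz, wx, wy, wz], ...]. A call has exactly 8 rows; each row is the pose to reach, as a shift and turn from the pose commanded when the call began; what a row does not reach only later rows make up. A row lasts 1/12 s, in which the tool goes at most 41.7 mm and 7.16 degrees, less where a joint would pass 70% of its speed; a pose out of reach is approached as far as the arm can. A call with a number of a shift or a turn outside -1 to 1 is refused whole. A call with a gripper value outside its range is refused whole. OPENING is the opening, from -1 (shut) to 1 (fully open), so that 0 is half open, set as the call begins (- or left out, the last holds). The fingers move at their own pace and stop on an object; the grip force is fixed at half the most. Time passes only in rows, so rows that repeat a pose let the fingers close, or fill a call up. It gives the time, the measured TCP pose, the force, the opening and the grip force at its end, in the units of the state.
- bot.read_state(): the state, without advancing time (a new reading comes with each control period).
- cams.capture(name): name is "scene" or "top" or "wrist"; returns (picture, depth): 384x512x3 uint8, blue, green, red; 384x512 float32, m along the optical axis (not along the pixel's ray), 0 where there is no reading.
- cams.calibration(name): a dict with "mtx" (3x3 intrinsics, pixels), "R" (3x3) and "t" (3): a world point X has camera coordinates R X + t; the wrist camera has in their place "tool_from_camera" (4x4, takes a point from camera to tool coordinates, whose origin is the TCP and whose axes are the flange's). Camera axes: x right, y down, z forward; pixel columns grow to the right and rows downward; lengths in m; the calibration is good to about 2 mm. A picture is of the moment at which its call begins: read the wrist's pose just before it. calibration takes no time and is no camera call.
- bot.hand_in(): hands the job in; it is judged then, once.
Trained networks look in the newest picture that a camera, given by its name, has taken for a name from the list of things; names that differ only in an ending like _2 or _b are one class to them, and where a whole thing is asked for, a point or a joint stands for the part that bears it (a point fixed in the world has none). Each returns a list of dicts, best first, with "conf" (0 to 1); they miss things now and then, are a little off and sometimes report something else, mostly with a low value. They report only what shows in the picture. A call takes as long as a camera call. They do not tell look-alikes from the thing itself.
- models.spot_in(query, camera): "position" ([column, row] in pixels, amid what is visible of it).
- models.tip_of(query, camera): "position" ([column, row] in pixels: a listed point, or the origin of a listed thing).
The state is a dict: "time_s": time; "joint_positions": joint angles; "qvel": joint speeds; "tau": joint torques, N m; "position": TCP position; "tcp_rot": TCP orientation; "force": force on the tool from outside, world axes, zero at the start; "moment": the same for the moment, N m; "opening": opening from 0.0 (shut) to 1.0 (fully open); "grasp_force": force on a finger pad.
Only numpy, scipy, OpenCV 4.12 (cv2) and the standard library are available. Lean on these libraries where they do the work, as an engineer would, in place of code of your own. Each camera call takes 0.05 s, during which the arm holds its last target. There are 200 camera calls.

## Working session

There is one attempt and no reset: what is moved stays moved. The work goes in short steps, Python scripts to look and compute and a shell command to move; the robot and the scene stay as the last step left them, time stands still between calls to the robot, and variables do not carry over. Pictures are saved under pics/ and viewed, at most 10 in all, crops included, and the job is handed in when it is done.

```bash
mkdir -p pics
cat > h.py <<'E'
import numpy as np,cv2
from rig import bot,cams,models
def world(cam,px,depth,st=None,z=None):
    c=cams.calibration(cam);K=np.array(c["mtx"])
    ray=np.linalg.inv(K)@[px[0],px[1],1.]
    if cam=="wrist":
        T=np.array(c["tool_from_camera"]);R=np.array(st["tcp_rot"]);p=np.array(st["position"])
        o=R@T[:3,3]+p;d=R@T[:3,:3]@ray
    else:
        R=np.array(c["R"]);t=np.array(c["t"]).ravel();o=-R.T@t;d=R.T@ray
    if z is not None: return o+d*(z-o[2])/d[2]
    return o+d*depth[int(round(px[1])),int(round(px[0]))]
E
python3 - <<'E'
from h import *
for n in("scene","top"):
    p,d=cams.capture(n);cv2.imwrite(f"pics/{n}1.png",p);np.save(f"pics/{n}1.npy",d)
    for q in("key_mid","short_key_mid","ring_mid"):
        zz=0.04 if q=="ring_mid" else None
        for r in models.tip_of(q,n)[:4]: print(n,q,r["conf"],np.round(r["position"]),np.round(world(n,r["position"],d),3))
print(bot.read_state()["tcp_rot"])
E
```

```text
scene key_mid 0.95 [214. 256.] [ 0.602 -0.203  0.1  ]
scene key_mid 0.89 [239. 330.] [ 0.702 -0.299  0.083]
scene key_mid 0.68 [159. 308.] [ 0.554 -0.325  0.082]
scene short_key_mid 0.96 [268. 103.] [0.524 0.237 0.074]
scene ring_mid 0.62 [246. 186.] [ 0.572 -0.001  0.043]
top key_mid 0.98 [385. 221.] [ 0.543 -0.32   0.082]
top key_mid 0.96 [330. 195.] [ 0.451 -0.048  0.963]
top key_mid 0.83 [370. 154.] [ 0.694 -0.295  0.084]
top short_key_mid 0.68 [130. 229.] [0.528 0.236 0.086]
top short_key_mid 0.42 [327. 197.] [ 0.594 -0.194  0.098]
top ring_mid 0.77 [239. 213.] [0.567 0.    0.041]
[[-9.48995128e-01  3.15290674e-01 -1.95884738e-04]
 [ 3.15290726e-01  9.48995068e-01 -3.46223676e-04]
 [ 7.67325537e-05 -3.90325223e-04 -9.99999921e-01]]
```

Run:
```python
import cv2,numpy as np
a=cv2.imread("pics/top1.png");b=cv2.imread("pics/scene1.png")
cv2.imwrite("pics/tc.png",cv2.resize(a[110:290,90:430],(800,424),interpolation=cv2.INTER_CUBIC))
cv2.imwrite("pics/sc.png",cv2.resize(b[60:380,100:400],(560,597),interpolation=cv2.INTER_CUBIC))
```

```text
(no output)
```

View pics/tc.png

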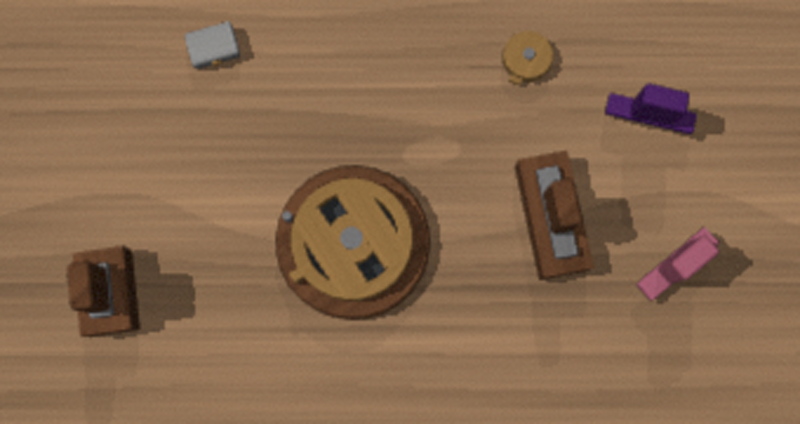

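View pics/sc.png

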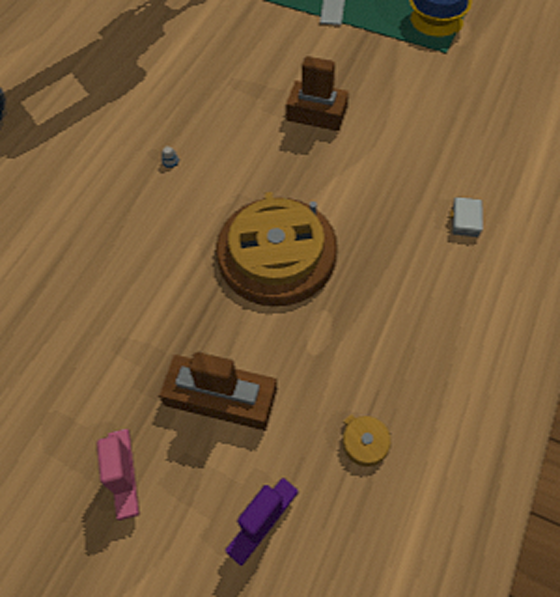

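Candidates for the wide key, in pixels of the top picture:
- (330,197): brown grip with a long steel bar in the beech rack. This one fits: 90 mm bar, in a rack.
- (130,229): short bar in its rack, the narrower key.
- (370,154) purple and (385,221) pink: loose look-alikes.

The ring is at (239,213), with holes at about (231,199) and (248,223). Its lug is lower left and the post left, so turning clockwise brings the lug to the post. I'll move closer and confirm with the wrist camera.

```bash
python3 -m handwheel '[[0.02,-0.034,0,0,0,0.03],[0.04,-0.068,0,0,0,0.06],[0.06,-0.102,0.01,0,0,0.09],[0.08,-0.136,0.02,0,0,0.12],[0.10,-0.17,0.03,0,0,0.15],[0.12,-0.204,0.04,0,0,0.18],[0.14,-0.238,0.05,0,0,0.21],[0.16,-0.272,0.05,0,0,0.25]]' 1
python3 -m handwheel '[[0.02,-0.034,0,0,0,0],[0.04,-0.068,0,0,0,0],[0.06,-0.102,0,0,0,0],[0.08,-0.136,0,0,0,0],[0.10,-0.17,0,0,0,0],[0.12,-0.204,0,0,0,0],[0.14,-0.238,0,0,0,0],[0.16,-0.272,0,0,0,0]]'
python3 -m handwheel '[[0.01,-0.034,0,0,0,0],[0.02,-0.068,0,0,0,0],[0.02,-0.1,0,0,0,0],[0.02,-0.1,0,0,0,0],[0.02,-0.1,0,0,0,0],[0.02,-0.1,0,0,0,0],[0.02,-0.1,0,0,0,0],[0.02,-0.1,0,0,0,0]]'
python3 - <<'E'
from h import *
print(np.round(cams.calibration("wrist")["tool_from_camera"],3))
s=bot.read_state();p,d=cams.capture("wrist");cv2.imwrite("pics/w1.png",p)
np.savez("pics/w1.npz",d=d,R=s["tcp_rot"],p=s["position"])
for q in("key_mid","short_key_mid","ring_mid"):
    for r in models.tip_of(q,"wrist")[:4]: print(q,r["conf"],np.round(r["position"]),np.round(world("wrist",r["position"],d,s),3))
E
```

```text
time_s: 1.07
position: [0.3586, 0.3201, 0.2997]
tcp_rot: [[-0.983, -0.182, 0.004], [-0.182, 0.983, 0.002], [-0.005, 0.002, -1.0]]
force: [1.1, -0.1, -0.3]
opening: 1.004
grasp_force: 0.0
time_s: 1.73
position: [0.5177, 0.0472, 0.2978]
tcp_rot: [[-0.984, -0.178, 0.001], [-0.178, 0.984, 0.0], [-0.001, 0.0, -1.0]]
force: [-0.3, 1.0, -0.0]
opening: 0.998
grasp_force: 0.0
time_s: 2.4
position: [0.5367, -0.0495, 0.2976]
tcp_rot: [[-0.984, -0.18, -0.0], [-0.18, 0.984, 0.0], [0.0, 0.0, -1.0]]
force: [-0.5, -0.2, 0.2]
opening: 0.995
grasp_force: 0.0
[[ 0.001 -0.953 -0.304  0.084]
 [ 1.     0.001  0.    -0.   ]
 [ 0.    -0.304  0.953 -0.138]
 [ 0.     0.     0.     1.   ]]
key_mid 0.92 [ 36. 137.] [ 0.542 -0.309  0.082]
key_mid 0.92 [ 54. 245.] [ 0.692 -0.296  0.072]
key_mid 0.8 [128. 194.] [ 0.591 -0.193  0.092]
short_key_mid 0.65 [471. 197.] [0.519 0.233 0.086]
ring_mid 0.73 [280. 198.] [0.578 0.003 0.043]
```

View pics/w1.png

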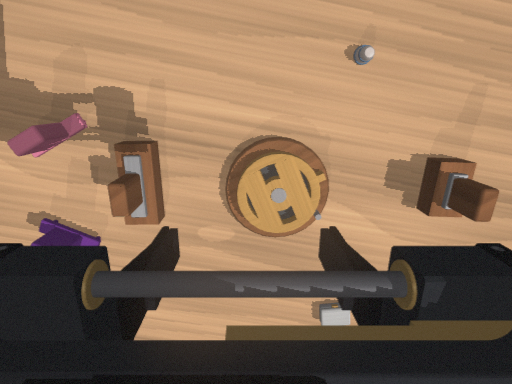

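The wide key stands in its rack at (132,190), brown grip and long bar. The ring is at (278,194), holes at (270,177) and (288,214), lug at (320,179), post at (318,217). The short key is at (462,190), and pink and purple are at the left. Next I'll measure from the depth.

```bash
cat > m.py <<'E'
from h import *
def cloud(cam,d,s=None):
    c=cams.calibration(cam);K=np.array(c["mtx"]);v,u=np.mgrid[:384,:512]
    P=np.stack([(u-K[0,2])/K[0,0]*d,(v-K[1,2])/K[1,1]*d,d],-1)
    if cam=="wrist":
        T=np.array(c["tool_from_camera"]);P=P@T[:3,:3].T+T[:3,3]
        P=P@np.array(s["tcp_rot"]).T+np.array(s["position"])
    else: P=(P-np.array(c["t"]).ravel())@np.array(c["R"])
    P[d<=0]=np.nan
    return P
def rect(Q):
    (c,w,a)=cv2.minAreaRect((Q[:,:2]*1000).astype(np.float32))
    return np.round(c,1),np.round(w,1),round(a,1)
E
python3 - <<'E'
from m import *
z=np.load("pics/w1.npz");s=dict(tcp_rot=z["R"],position=z["p"])
for cam,d,img in(("wrist",z["d"],cv2.imread("pics/w1.png")),("top",np.load("pics/top1.npy"),cv2.imread("pics/top1.png"))):
    P=cloud(cam,d,s);hsv=cv2.cvtColor(img,cv2.COLOR_BGR2HSV)
    near=lambda c,r:np.hypot(P[...,0]-c[0],P[...,1]-c[1])<r
    k=near((.597,-.197),.08)
    Q=P[k&(P[...,2]>.09)&(P[...,2]<.12)];print(cam,"griptop",len(Q),np.median(Q[:,2]),rect(Q))
    Q=P[k&(P[...,2]>.037)&(hsv[...,1]<80)&(P[...,2]<.06)];print("bar",len(Q),np.median(Q[:,2]),rect(Q))
    Q=P[k&(P[...,2]>.025)&(P[...,2]<.055)];print("rack",rect(Q))
    r=near((.572,0),.085)
    Q=P[r&(P[...,2]>.034)&(P[...,2]<.048)];print("ringtop",len(Q),np.median(Q[:,2]));(c,rad)=cv2.minEnclosingCircle((Q[:,:2]*1000).astype(np.float32));print(c,rad)
    # dark holes
    g=hsv[...,2]; m=(near((.572,0),.056)&(g<75)).astype(np.uint8)
    n,l,st,ce=cv2.connectedComponentsWithStats(m)
    for i in range(1,n):
        if st[i,4]>12: print(st[i,4],np.round(ce[i]),np.round(world(cam,ce[i],None,s,z=.04),4))
E
```

```text
wrist griptop 688 0.09999583073405612 (array([ 597.8, -201.1]), array([43.7, 21.7]), 11.0)
bar 585 0.044118704054742386 (array([ 597.5, -201.3]), array([88.7, 21.8]), 11.0)
rack (array([ 598.5, -201.9]), array([120.7,  51.4]), 10.4)
ringtop 4795 0.040862559592660996
(574.5997314453125, 5.454838752746582) 65.91785430908203
60 [270. 172.] [ 0.5433 -0.0181  0.04  ]
1279 [337. 253.] [0.6481 0.1076 0.04  ]
1020 [365. 310.] [0.7428 0.1812 0.04  ]
top griptop 206 0.09829850682819413 (array([ 598.3, -201.1]), array([43.5, 22.4]), 10.5)
bar 196 0.042812777645253076 (array([ 598.8, -201.1]), array([89.8, 23.5]), 9.7)
rack (array([ 598.8, -201.1]), array([120.2,  51.1]), 10.5)
ringtop 1876 0.03939540333773884
(575.401611328125, 6.223308563232422) 65.69612884521484
74 [231. 198.] [0.6021 0.0193 0.04  ]
17 [254. 201.] [ 0.597  -0.0354  0.04  ]
24 [223. 221.] [0.5501 0.0358 0.04  ]
77 [247. 223.] [ 0.545  -0.0189  0.04  ]
```

```bash
cat >> m.py <<'E'
from scipy.optimize import least_squares
def ring(cam,d,s=None,c0=(.573,0)):
    P=cloud(cam,d,s);v,u=np.mgrid[:384,:512]
    Q=P[(np.hypot(P[...,0]-c0[0],P[...,1]-c0[1])<.085)&(P[...,2]>.034)&(P[...,2]<.048)][:,:2]
    H=cv2.convexHull(Q.astype(np.float32))[:,0]
    f=least_squares(lambda x:np.hypot(*(H-x[:2]).T)-x[2],[*c0,.06],loss="soft_l1",f_scale=.001)
    c=f.x[:2];print(cam,"rim circle",np.round(f.x,4))
    o=world(cam,(0,0),None,s,z=.04)
    cc=world(cam,(0,0),None,s,z=1.);  # two points on a ray; general rays by homography
    Hm=cv2.getPerspectiveTransform(np.float32([[0,0],[511,0],[0,383],[511,383]]),np.float32([world(cam,p,None,s,z=.0405)[:2] for p in[(0,0),(511,0),(0,383),(511,383)]]))
    W=cv2.perspectiveTransform(np.stack([u,v],-1).reshape(-1,1,2).astype(np.float64),Hm.astype(float)).reshape(384,512,2)
    r=np.hypot(W[...,0]-c[0],W[...,1]-c[1])
    m=((r<.054)&(P[...,2]<.035)).astype(np.uint8)
    n,l,st,ce=cv2.connectedComponentsWithStats(m)
    for i in range(1,n):
        if st[i,4]>10:
            q=W[l==i];print(st[i,4],np.round(q.mean(0)-c,4),rect(q),"ang",np.round(np.degrees(np.arctan2(*(q.mean(0)-c)[::-1])),1))
E
python3 - <<'E'
from m import *
z=np.load("pics/w1.npz");s=dict(tcp_rot=z["R"],position=z["p"])
ring("wrist",z["d"],s);ring("top",np.load("pics/top1.npy"))
print(bot.read_state()["position"],bot.read_state()["joint_positions"])
E
```

```text
wrist rim circle [0.5728 0.001  0.0606]
230 [-0.0288 -0.0208] (array([544.3, -19.6]), array([22.5, 21.7]), 34.4) ang -144.2
74 [-0.0241  0.0327] (array([548.8,  34.2]), array([38.1,  4.8]), 33.6) ang 126.4
61 [ 0.0224 -0.0374] (array([595.2, -37. ]), array([36.7,  4.7]), 33.7) ang -59.0
186 [0.028  0.0171] (array([600.7,  17.8]), array([20.4, 21.6]), 33.2) ang 31.4
top rim circle [0.5737 0.0028 0.0609]
86 [0.0283 0.0162] (array([601.8,  19. ]), array([22.4, 21.6]), 35.8) ang 29.8
28 [ 0.0233 -0.0379] (array([598. , -34.9]), array([36.9,  4.7]), 34.5) ang -58.4
29 [-0.0233  0.0327] (array([549.9,  35.8]), array([35.3,  5.1]), 34.0) ang 125.5
91 [-0.0288 -0.0217] (array([545.5, -18.7]), array([23.6, 21. ]), 33.7) ang -143.1
[ 0.53698765 -0.04999538  0.29769126] [-1.71977040e+01  2.02516728e+01  9.08901243e+01  2.39018053e-03
  6.88486882e+01 -1.17551365e+02]
```

```bash
python3 -m handwheel '[[0.015,-0.036,0,0,0,0],[0.03,-0.072,0,0,0,0],[0.045,-0.108,-0.01,0,0,0],[0.058,-0.14,-0.02,0,0,0],[0.061,-0.151,-0.05,0,0,0],[0.061,-0.151,-0.08,0,0,0],[0.061,-0.151,-0.1,0,0,0],[0.061,-0.151,-0.1,0,0,0]]'
python3 - <<'E'
from m import *
s=bot.read_state();p,d=cams.capture("wrist");cv2.imwrite("pics/w2.png",p)
print(s["position"],np.degrees(np.arctan2(s["tcp_rot"][1][1],s["tcp_rot"][0][1])))
P=cloud("wrist",d,s);k=np.hypot(P[...,0]-.598,P[...,1]+.201)<.06
Q=P[k&(P[...,2]>.09)&(P[...,2]<.105)];print(len(Q),rect(Q))
hsv=cv2.cvtColor(p,cv2.COLOR_BGR2HSV)
Q=P[k&(P[...,2]>.037)&(hsv[...,1]<80)&(P[...,2]<.06)];print("bar",len(Q),rect(Q))
E
```

```text
time_s: 3.27
position: [0.5951, -0.2005, 0.1924]
tcp_rot: [[-0.984, -0.178, -0.009], [-0.178, 0.984, 0.005], [0.008, 0.007, -1.0]]
force: [-0.8, 1.2, -0.4]
opening: 0.999
grasp_force: 0.0
[ 0.5950766  -0.20048012  0.19235816] 100.23975001674819
1258 (array([ 597.5, -202.1]), array([43.2, 22. ]), 9.7)
bar 546 (array([ 566.3, -208.3]), array([25.1, 21.1]), 10.4)
```

View pics/w2.png

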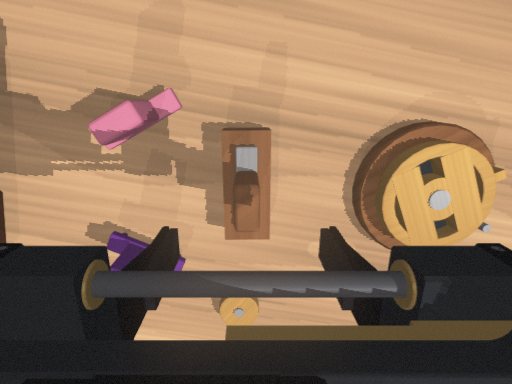

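The crop confirms the brown wide key (246,190) in its rack, centred between the open fingers. Purple (145,255) is clear below the left finger and pink (135,118) is off to the left.

```bash
python3 -m handwheel '[[0,0,0,0,0,0],[0,0,-0.02,0,0,0],[0,0,-0.045,0,0,0],[0,0,-0.07,0,0,0],[0,0,-0.095,0,0,0],[0,0,-0.112,0,0,0],[0,0,-0.118,0,0,0],[0,0,-0.118,0,0,0]]'
python3 -m handwheel '[[0,0,0,0,0,0],[0,0,0,0,0,0],[0,0,0,0,0,0],[0,0,0,0,0,0],[0,0,0,0,0,0],[0,0,0,0,0,0],[0,0,0,0,0,0],[0,0,0,0,0,0]]' -1
```

```text
time_s: 3.98
position: [0.5985, -0.2017, 0.0798]
tcp_rot: [[-0.984, -0.179, 0.0], [-0.179, 0.984, -0.0], [-0.0, -0.0, -1.0]]
force: [-1.5, -0.6, 1.0]
opening: 1.0
grasp_force: 0.0
time_s: 4.65
position: [0.598, -0.2019, 0.0796]
tcp_rot: [[-0.984, -0.178, 0.0], [-0.178, 0.984, -0.0], [-0.0, -0.0, -1.0]]
force: [-0.6, 0.9, -0.6]
opening: 0.479
grasp_force: 0.0
```

```bash
python3 -m handwheel '[[0,0,0,0,0,0],[0,0,0,0,0,0],[0,0,0,0,0,0],[0,0,0,0,0,0],[0,0,0,0,0,0],[0,0,0,0,0,0],[0,0,0,0,0,0],[0,0,0,0,0,0]]'
python3 -m handwheel '[[0,0,0.01,0,0,0],[0,0,0.02,0,0,0],[0,0,0.035,0,0,0],[0,0,0.05,0,0,0],[0,0,0.065,0,0,0],[0,0,0.08,0,0,0],[0,0,0.08,0,0,0],[0,0,0.08,0,0,0]]'
```

```text
time_s: 5.32
position: [0.598, -0.2018, 0.0794]
tcp_rot: [[-0.984, -0.178, -0.0], [-0.178, 0.984, 0.0], [0.0, 0.0, -1.0]]
force: [-0.6, 1.1, -0.5]
opening: 0.251
grasp_force: 30.0
time_s: 5.98
position: [0.5988, -0.2023, 0.1612]
tcp_rot: [[-0.984, -0.178, 0.003], [-0.178, 0.984, -0.002], [-0.003, -0.002, -1.0]]
force: [-0.3, -1.1, -1.7]
opening: 0.252
grasp_force: 30.0
```

```bash
python3 -m handwheel '[[-0.002,0.02,0,0,0,0.03],[-0.006,0.05,0,0,0,0.06],[-0.010,0.08,0,0,0,0.09],[-0.014,0.11,0,0,0,0.12],[-0.018,0.14,0,0,0,0.15],[-0.022,0.17,0,0,0,0.18],[-0.024,0.19,0,0,0,0.203],[-0.025,0.201,0,0,0,0.203]]'
python3 -m handwheel '[[0,0,-0.01,0,0,0],[0,0,-0.03,0,0,0],[0,0,-0.03,0,0,0],[0,0,-0.03,0,0,0],[0,0,-0.03,0,0,0],[0,0,-0.03,0,0,0],[0,0,-0.03,0,0,0],[0,0,-0.03,0,0,0]]'
python3 - <<'E'
from m import *
s=bot.read_state();print(s["position"],np.degrees(np.arctan2(s["tcp_rot"][1][1],s["tcp_rot"][0][1])))
p,d=cams.capture("wrist");cv2.imwrite("pics/w3.png",p)
P=cloud("wrist",d,s);hsv=cv2.cvtColor(p,cv2.COLOR_BGR2HSV)
k=np.hypot(P[...,0]-.573,P[...,1])<.06
for lo,hi in((.08,.105),(.11,.16)):
    Q=P[k&(P[...,2]>lo)&(P[...,2]<hi)&(np.abs((P-s["position"])@np.array(s["tcp_rot"])[:,1])<.015)];print(len(Q),np.median(Q[:,2]),rect(Q))
p,d=cams.capture("top");cv2.imwrite("pics/t3.png",p);P=cloud("top",d);k=np.hypot(P[...,0]-.573,P[...,1])<.085
E
```

```text
time_s: 6.65
position: [0.5713, 0.0019, 0.1586]
tcp_rot: [[-0.832, -0.555, -0.003], [-0.555, 0.832, 0.001], [0.002, 0.003, -1.0]]
force: [-0.0, 0.3, -0.9]
opening: 0.254
grasp_force: 30.0
time_s: 7.32
position: [0.5735, -0.0014, 0.1302]
tcp_rot: [[-0.834, -0.552, 0.001], [-0.552, 0.834, -0.0], [-0.001, -0.001, -1.0]]
force: [-0.1, 0.0, -2.4]
opening: 0.249
grasp_force: 30.0
[ 0.5735145  -0.00137629  0.13017477] 123.49435518975807
1552 0.09524851767697326 (array([547.7, -19. ]), array([27.6, 22.1]), 33.2)
4355 0.15009769075517465 (array([573.1,  -1.7]), array([44.2, 30. ]), 33.3)
```

View pics/w3.png

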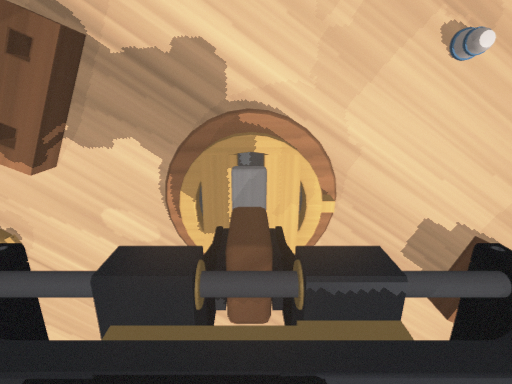

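The key's bar (248,188) lies along the holes' line, and the far hole shows just beyond its end at (250,158). The key is within about 1 mm of the ring's centre, so I'll lower it.

```bash
python3 -m handwheel '[[0,0.001,-0.01,0,0,0],[0,0.001,-0.02,0,0,0],[0,0.001,-0.027,0,0,0],[0,0.001,-0.032,0,0,0],[0,0.001,-0.036,0,0,0],[0,0.001,-0.040,0,0,0],[0,0.001,-0.042,0,0,0],[0,0.001,-0.042,0,0,0]]'
python3 -m handwheel '[[0,0,-0.001,0,0,0],[0,0,-0.002,0,0,0],[0,0,-0.003,0,0,0],[0,0,-0.003,0,0,0],[0,0,-0.004,0,0,0],[0,0,-0.004,0,0,0],[0,0,-0.004,0,0,0],[0,0,-0.004,0,0,0]]'
```

```text
time_s: 8.08
position: [0.5728, 0.0001, 0.087]
tcp_rot: [[-0.834, -0.552, -0.001], [-0.552, 0.834, 0.0], [0.001, 0.001, -1.0]]
force: [-0.6, 0.0, -2.3]
opening: 0.248
grasp_force: 30.0
time_s: 8.75
position: [0.5734, 0.0001, 0.0856]
tcp_rot: [[-0.833, -0.553, 0.001], [-0.553, 0.833, -0.0], [-0.001, -0.001, -1.0]]
force: [-2.9, 0.5, 10.7]
opening: 0.254
grasp_force: 30.0
```

Seated: contact at TCP z 0.0856 with about 13 N. I'll ease the press and turn clockwise.

```bash
python3 -m handwheel '[[0,0,0.001,0,0,-0.03],[0,0,0.001,0,0,-0.06],[0,0,0.001,0,0,-0.09],[0,0,0.001,0,0,-0.12],[0,0,0.001,0,0,-0.15],[0,0,0.001,0,0,-0.18],[0,0,0.001,0,0,-0.21],[0,0,0.001,0,0,-0.24]]'
python3 -m handwheel '[[0,0,0,0,0,-0.03],[0,0,0,0,0,-0.06],[0,0,0,0,0,-0.09],[0,0,0,0,0,-0.12],[0,0,0,0,0,-0.14],[0,0,0,0,0,-0.16],[0,0,0,0,0,-0.16],[0,0,0,0,0,-0.16]]'
python3 - <<'E'
from m import *
s=bot.read_state();print(s["moment"],s["force"],s["position"],np.degrees(np.arctan2(s["tcp_rot"][1][1],s["tcp_rot"][0][1])))
p,d=cams.capture("top");ring("top",d)
E
```

```text
time_s: 9.42
position: [0.5738, -0.0009, 0.0858]
tcp_rot: [[-0.995, -0.103, 0.002], [-0.103, 0.995, -0.002], [-0.002, -0.002, -1.0]]
force: [-0.7, -2.7, 4.7]
opening: 0.253
grasp_force: 30.0
time_s: 10.08
position: [0.5736, -0.0005, 0.0858]
tcp_rot: [[-0.977, 0.213, 0.002], [0.213, 0.977, -0.001], [-0.002, -0.001, -1.0]]
force: [-1.1, -0.6, 4.5]
opening: 0.248
grasp_force: 30.0
[-0.21019943  0.36883919  0.02077792] [-1.09270255 -0.63114831  4.46817898] [ 5.73637629e-01 -5.13009097e-04  8.58452548e-02] 77.70408456287316
top rim circle [0.5667 0.0074 0.0607]
```

```bash
for i in 1; do python3 -m handwheel '[[0,0,0,0,0,-0.01],[0,0,0,0,0,-0.02],[0,0,0,0,0,-0.03],[0,0,0,0,0,-0.04],[0,0,0,0,0,-0.05],[0,0,0,0,0,-0.06],[0,0,0,0,0,-0.06],[0,0,0,0,0,-0.06]]'; done
cat > mm.py <<'E'
from m import *
s=bot.read_state();print(np.round(s["moment"],3),np.degrees(np.arctan2(s["tcp_rot"][1][1],s["tcp_rot"][0][1])),s["joint_positions"][5])
E
python3 mm.py
```

```text
time_s: 10.8
position: [0.5737, -0.0004, 0.0859]
tcp_rot: [[-0.945, 0.328, 0.002], [0.328, 0.945, -0.001], [-0.002, -0.0, -1.0]]
force: [-1.6, -1.3, 5.9]
opening: 0.252
grasp_force: 30.0
[-0.156  0.39   0.03 ] 70.8351687080329 -81.97626583912148
```

```bash
python3 -m handwheel '[[0,0,0,0,0,-0.01],[0,0,0,0,0,-0.02],[0,0,0,0,0,-0.03],[0,0,0,0,0,-0.04],[0,0,0,0,0,-0.05],[0,0,0,0,0,-0.05],[0,0,0,0,0,-0.05],[0,0,0,0,0,-0.05]]'
python3 mm.py
python3 - <<'E'
from m import *
s=bot.read_state()
p,d=cams.capture("wrist");q,_=cams.capture("scene")
cv2.imwrite("pics/w4.png",np.hstack([cv2.resize(p[100:300,130:400],None,fx=1.5,fy=1.5),cv2.resize(q[140:240,190:300],(330,300),interpolation=cv2.INTER_CUBIC)]))
E
```

```text
time_s: 11.47
position: [0.5739, 0.0003, 0.0858]
tcp_rot: [[-0.909, 0.417, 0.002], [0.417, 0.909, -0.001], [-0.002, 0.0, -1.0]]
force: [-0.0, 2.0, 5.8]
opening: 0.252
grasp_force: 30.6
[0.426 0.215 0.893] 65.3243030877297 -76.39604670329621
```

View pics/w4.png

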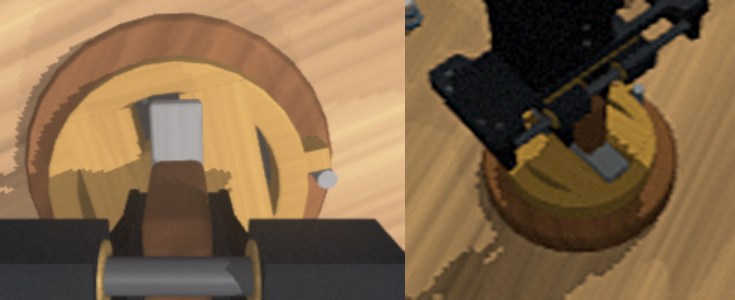

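The lug (left panel, 315,150) is against the post (327,178), the bar is flat on the ring, and the moment jumped to 0.9 N m. That is the stop. I'll relieve the twist slightly and release.

```bash
python3 -m handwheel '[[0,0,0,0,0,0],[0,0,0,0,0,0.005],[0,0,0,0,0,0.01],[0,0,0,0,0,0.015],[0,0,0.001,0,0,0.015],[0,0,0.001,0,0,0.015],[0,0,0.001,0,0,0.015],[0,0,0.001,0,0,0.015]]'
python3 mm.py
python3 -m handwheel '[[0,0,0,0,0,0],[0,0,0,0,0,0],[0,0,0,0,0,0],[0,0,0,0,0,0],[0,0,0,0,0,0],[0,0,0,0,0,0],[0,0,0,0,0,0],[0,0,0,0,0,0]]' 0.6
python3 -m handwheel '[[0,0,0,0,0,0],[0,0,0,0,0,0],[0,0,0,0,0,0],[0,0,0,0,0,0],[0,0,0,0,0,0],[0,0,0,0,0,0],[0,0,0,0,0,0],[0,0,0,0,0,0]]'
python3 -m handwheel '[[0,0,0.01,0,0,0],[0,0,0.03,0,0,0],[0,0,0.05,0,0,0],[0,0,0.08,0,0,0],[0,0,0.11,0,0,0],[-0.02,0,0.14,0,0,0],[-0.05,0,0.15,0,0,0],[-0.08,0,0.15,0,0,0]]'
python3 - <<'E'
from m import *
s=bot.read_state();p,d=cams.capture("wrist");q,_=cams.capture("scene")
P=cloud("wrist",d,s);k=np.hypot(P[...,0]-.573,P[...,1])<.06
hsv=cv2.cvtColor(p,cv2.COLOR_BGR2HSV)
Q=P[k&(P[...,2]>.09)&(P[...,2]<.115)];print("grip",np.median(Q[:,2]),rect(Q))
Q=P[k&(P[...,2]>.044)&(P[...,2]<.06)];print("bar",np.median(Q[:,2]),rect(Q))
cv2.imwrite("pics/w5.png",np.hstack([cv2.resize(p[60:300,100:420],(440,330)),cv2.resize(q[140:240,190:300],(360,330),interpolation=cv2.INTER_CUBIC)]))
E
```

```text
time_s: 12.23
position: [0.5737, 0.0003, 0.0859]
tcp_rot: [[-0.919, 0.394, 0.002], [0.394, 0.919, 0.0], [-0.001, 0.001, -1.0]]
force: [0.7, 1.7, 2.9]
opening: 0.254
grasp_force: 29.9
[ 0.47  -0.327  0.186] 66.7915044741622 -77.96361635027073
time_s: 12.9
position: [0.573, 0.0001, 0.0855]
tcp_rot: [[-0.919, 0.394, -0.0], [0.394, 0.919, -0.0], [0.0, -0.0, -1.0]]
force: [0.0, 0.0, 0.7]
opening: 0.752
grasp_force: 0.0
time_s: 13.57
position: [0.573, 0.0001, 0.0856]
tcp_rot: [[-0.919, 0.394, -0.0], [0.394, 0.919, -0.0], [0.0, -0.0, -1.0]]
force: [-0.0, -0.7, -0.1]
opening: 0.8
grasp_force: 0.0
time_s: 14.23
position: [0.4948, -0.0004, 0.2394]
tcp_rot: [[-0.919, 0.393, 0.009], [0.393, 0.919, -0.002], [-0.009, 0.002, -1.0]]
force: [0.5, -0.6, -0.4]
opening: 0.8
grasp_force: 0.0
grip 0.10646067932252366 (array([5.721e+02, 4.000e-01]), array([22. , 41.1]), 67.3)
bar 0.050733326126115294 (array([ 5.734e+02, -3.000e-01]), array([21.9, 89.3]), 67.6)
```

View pics/w5.png

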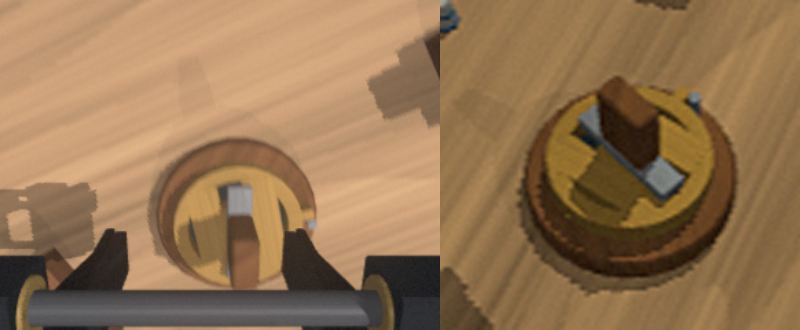

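The key stands upright and seated, with bar top at 0.0507 and grip top at 0.106. The lug (308,212) is against the post (313,226), and the gripper is clear. Handing in.

```bash
python3 -m handwheel '[[0,0,0,0,0,0],[0,0,0,0,0,0],[0,0,0,0,0,0],[0,0,0,0,0,0],[0,0,0,0,0,0],[0,0,0,0,0,0],[0,0,0,0,0,0],[0,0,0,0,0,0]]' >/dev/null; python3 -c "from rig import bot;print(bot.hand_in())"
```

```text
the job is handed in; nothing more can be done
None
```

The wide key stands seated in the lock ring, which I turned clockwise until its lug met the stop post; the narrower key was not touched, and I handed the job in at about 15 s.

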